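# Lock the closure on the mounting press

### The arm

A 6-joint arm with a two-finger parallel gripper is mounted at the origin on the work surface. World frame = base frame: x ahead of the robot, y to its left, z up, the work surface at z = 0. Lengths are in mm, angles in rad, forces in N, time in s.
With the tool pointing down it reaches from about 275 to 1000 mm from the base axis. Payload 8.4 kg.
Tool frame: the origin (TCP) lies at the very end of the fingers, on their centre line; the grasp point (between the pads) lies 19 mm behind it; z points along the fingers, y is the line along which they close (so a half turn about z gives the same grasp; the last joint's range is limited). The gripper opens to 85 mm and grips with 20 to 120 N. Pads are 22 mm wide; open, the fingers measure 114 mm over their backs; the gripper's body (76 mm by 85 mm) begins 54 mm behind the grasp point. The pads swing forward as they close: fully open they stand 13 mm farther back than shut.
Start: joints at [-1.228, 0.353, 1.633, -0, 1.155, -0.002], TCP at [211.254, -588.217, 231.281] pointing down, gripper open.
Joint ranges: [-2.63, 2.63], [-0.92, 2.1], [0.06, 2.66], [-1.3, 4.44], [0, 2.69], [-3.02, 3.02]. Speed limits (rad/s): [2.22, 2.22, 2.79, 3.14, 3.14, 3.14].

### API

Orientations are given as [roll, pitch, yaw] about the fixed x, y, z axes, in that order (R = Rz(yaw) Ry(pitch) Rx(roll)).
In Python, from rig import sensors, grab_frame, camera_params, order gives the robot as it stands. The module is installed in compiled form; this text tells all that it offers.
- The arm moves only by the tool move_arm, never from a script. Its argument "motion" is a list of rows, each a list of 7 numbers: the turn, a rotation vector about the tool's x, y, z in rad, then the shift along the tool's x, y, z in m, then the finger opening in m, from 0 to 0.0854. A call has 1 to 8 rows; each row is the pose to reach, as a shift and turn from the pose commanded when the call began, along the tool's axes at that moment; what a row does not reach only later rows make up. A row lasts 1/8 s, in which the tool goes at most 62.5 mm and 10.7 degrees, less where a joint would pass 70% of its speed; a pose out of reach is approached as far as the arm can. A call with a gripper value outside its range is refused whole. The fingers move at their own pace and stop on an object; "grip_force" is the grip in N (left out, the last holds). Time passes only in rows, so rows that repeat a pose let the fingers close. It gives the time, the measured TCP pose, the force, the opening and the grip force at its end, in the units of the state.
- sensors.sense(): the state, without advancing time (a new reading comes with each control period).
- grab_frame(name): name is "side" or "top"; returns (picture, depth): 420x560x3 uint8, red, green, blue; 420x560 float32, mm along the optical axis (not along the pixel's ray), 0 where there is no reading.
- camera_params(name): a dict with "camera_matrix" (3x3 intrinsics, pixels), "k1" (the pictures are not rectified: a ray, as slopes to the right and down, at radius r is drawn at 1 + k1 r^2 times it, then the intrinsics apply), "world_from_camera" (4x4, takes a point from camera to world coordinates). Camera axes: x right, y down, z forward; pixel columns grow to the right and rows downward; lengths in mm; the calibration is good to about 2 mm. A picture is of the moment at which its call begins. camera_params takes no time and is no camera call.
- order.sign_off(): hands the job in; it is judged then, once.
The state is a dict: "clock": time; "qpos": joint angles; "qvel": joint speeds; "joint_efforts": joint torques, N m; "eef_pos": TCP position; "tcp_rot": TCP orientation; "contact_force": force on the tool from outside, world axes, zero at the start; "wrist_torque": the same for the moment, N m; "opening": opening from 0.0 (shut) to 1.0 (fully open); "grasp_force": force on a finger pad.
Only numpy, scipy, OpenCV 4.12 (cv2) and the standard library are available. Lean on these libraries where they do the work, as an engineer would, in place of code of your own. Each camera call takes 0.05 s, during which the arm holds its last target. There are 200 camera calls.

### The job

Fit the bar-handled bayonet closure, standing on the blue mat, into the mouth of the white mounting press with its pins through the two gaps, then turn it clockwise (seen from above) until its ramps pull it firmly tight by feel, without over-tightening, ramming or jamming it. Let go of it, and leave the resin mounts and the bottle where they are.

Things in the scene. Friction and masses are not known exactly. Their poses are not given: they have to be found in the camera images.
- closure: The closure, about 0.4 kg (varies), upright. Origin: centre of its underside, z up. Foot 36 mm dia; plug 47 mm dia from 8 to 32 mm up; two brass pins 8 mm dia along its +x and -x, axis 12 mm up, tips 34 mm from the axis; flange 62 mm dia from 32 to 38 mm; on top a black bar handle along x, 110 long, 12 wide, 46 to 66 mm up, yellow ends. Same after a half turn.
- grip (a point): Centre of the closure's bar handle, 56 mm above its underside; axes as the closure's (x along the bar and the pins). Pinch the bar across y from above; a firm grip of about 40 N holds it while turning; fingertips must stay above the flange (38 mm). The mat is 4 mm thick.
- press: The white mounting press, fixed, 230 x 240 x 110 mm; origin: centre of its underside. A steel collar (90 mm outer dia, rim 150 mm up) stands at its centre. Its two gaps lie along the press's +x and -x, marked yellow on the rim and beside the collar.
- mouth (a point): Centre of the collar's rim, axes as the press's. Hole 52 mm dia inside the lips, 72 mm below them; gaps in the lips 12 mm wide. Set in the gaps, the closure comes to rest on the seat with its underside 24.5 to 28.5 mm below the rim (differs each time). Lips flat on top; underside 8 mm below the rim at the gaps, falling 0.085 mm per degree clockwise.
- seat: Brass spring seat in the mouth, 42 mm dia, 55 N/mm; origin 6 mm under its top; height differs each time. Clockwise from the gaps turns nearly free (under 0.1 Nm) for 25 to 65 degrees, then torque climbs over the next 5 to 20. A hand that has turned far carries strain: let go, regrip, turn on; 0.16 to 0.19 Nm then clamps well, 0.26 is too much. It stays when let go. Stop at 120 degrees: too far.
- mount_red: Finished red resin mount, loose disc 30 mm dia, 18 mm tall, on the mat; leave it. Origin: underside centre.
- mount_green: Finished green resin mount, loose disc 30 mm dia, 18 mm tall, on the mat; leave it. Origin: underside centre.
- mount_black: Finished black resin mount, loose disc 30 mm dia, 18 mm tall, on the mat; leave it. Origin: underside centre.
- spray: White bottle with red cap, 60 mm dia, 170 mm tall, loose; leave it. Origin: underside centre.
Things that resemble listed ones, but are neither listed nor needed, are in the scene too. Leave any green or pink look-alike of the closure alone.

How it is judged:
By the outcome, as a careful person would: the job done as asked, in the order asked, and still so for the second after the job is handed in, with the robot touching nothing.
It also fails if it takes over 69 s, if anything falls off the work surface, if the arm or the gripper's body presses on something with over 40 N, if the wrist force passes 120 N, or if a joint passes its speed limit or range.

## Working session

There is one attempt and no reset: what is moved stays moved. The work goes in short steps, Python scripts to look and compute and a tool call to move; the robot and the scene stay as the last step left them, time stands still between calls to the robot, and variables do not carry over. Pictures are saved under pics/ and viewed, at most 10 in all, crops included, and the job is handed in when it is done.

Besides the shell and the picture viewer there is one more tool, called after "Request:" as name(argument=value, ...), one argument or row to a line, values as JSON. move_arm: Moves the arm, as the interface text tells. Its arguments: {"type":"object","properties":{"motion":{"type":"array","items":{"type":"array","items":{"type":"number"}}},"grip_force":{"type":"number"}},"required":["motion"]}

```bash
mkdir -p pics
cat > h.py <<'E'
import numpy as np, cv2
from rig import sensors, grab_frame, camera_params, order
def shot(n,f):
    p,d=grab_frame(n); cv2.imwrite(f'pics/{f}.png',p[:,:,::-1]); np.save(f'pics/{f}.npy',d); return p,d
def ray(n,uv):
    c=camera_params(n);K=np.array(c['camera_matrix']);T=np.array(c['world_from_camera'])
    uv=np.atleast_2d(np.array(uv,float)); a=(uv-K[:2,2])/[K[0,0],K[1,1]]; b=a.copy()
    for _ in range(20): b=a/(1+c['k1']*(b**2).sum(1,keepdims=True))
    d=np.c_[b,np.ones(len(b))]@T[:3,:3].T
    return T[:3,3],d   # d scaled so that depth multiplies
def onplane(n,uv,z):
    o,d=ray(n,uv); return o+d*((z-o[2])/d[:,2])[:,None]
def dep(n,uv,D):
    o,d=ray(n,uv); return o+d*np.atleast_1d(D)[:,None]
def cross(n1,a,n2,b):
    o,d=ray(n1,a);p,e=ray(n2,b);d=d[0];e=e[0]
    t=np.linalg.lstsq(np.c_[d,-e],p-o,rcond=None)[0]
    A=o+d*t[0];B=p+e*t[1]; return (A+B)/2,np.linalg.norm(A-B)
E
python3 - <<'E'
from h import *
for n in('side','top'):
    shot(n,n+'0'); c=camera_params(n); print(n,c['k1'],np.round(c['camera_matrix'],1).tolist(),np.round(c['world_from_camera'],3).tolist())
print(sensors.sense())
E
```

```text
side -0.07954950817855636 [[468.2, 0.0, 278.9], [0.0, 468.2, 197.9], [0.0, 0.0, 1.0]] [[-0.806, -0.41, 0.427, 83.148], [-0.592, 0.563, -0.577, 672.344], [-0.003, -0.718, -0.696, 764.75], [0.0, 0.0, 0.0, 1.0]]
top -0.1191866686496172 [[466.0, 0.0, 281.2], [0.0, 466.0, 207.2], [0.0, 0.0, 1.0]] [[0.019, -0.982, 0.187, 312.937], [-0.999, -0.012, 0.034, 110.41], [-0.031, -0.188, -0.982, 1221.643], [0.0, 0.0, 0.0, 1.0]]
{'clock': 0.1, 'qpos': array([-1.22839228e+00,  3.53561556e-01,  1.63405814e+00,  1.81729085e-05,
        1.15518340e+00, -2.41587672e-03]), 'qvel': array([-0.00074434,  0.00025566, -0.00094214, -0.00113823, -0.00012411,
        0.00222163]), 'joint_efforts': array([-2.11855964e-03, -6.06361985e+01, -3.42820966e+01, -2.77294134e-05,
        3.94976931e-03, -1.47235875e-05]), 'eef_pos': array([ 211.12211918, -587.81632148,  230.64826712]), 'tcp_rot': array([-3.14038225e+00, -1.95411733e-05,  3.44812563e-01]), 'contact_force': array([-0.02564553,  0.43700439,  0.24415156]), 'wrist_torque': array([ 0.0552566 ,  0.01572792, -0.02846663]), 'grasp_force': 0.0, 'opening': 1.004393547583087}
```

View pics/top0.png

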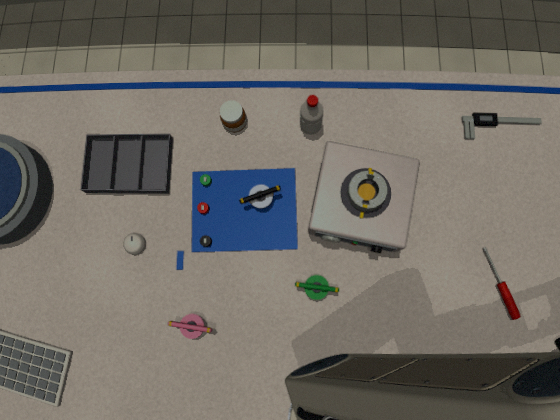

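View pics/side0.png

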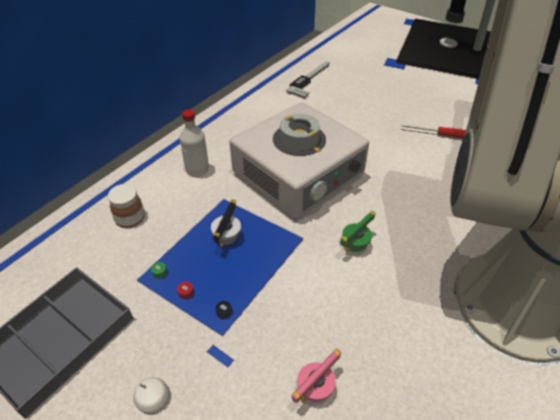

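The closure is the white one with the black bar on the mat: top (261,196), side (226,228). The look-alikes are green at top (317,288) / side (357,236) and pink at top (190,326) / side (316,380). The press collar is at top (367,191) / side (299,131).

Run:
```python
from h import *
t=cv2.imread('pics/top0.png');s=cv2.imread('pics/side0.png')
r=lambda im,x,y,w:cv2.resize(im[y:y+w*3//4,x:x+w],(400,300),interpolation=cv2.INTER_CUBIC)
cv2.imwrite('pics/crop.png',np.vstack([np.hstack([r(t,228,168,64),r(t,328,158,80)]),np.hstack([r(s,190,190,80),r(s,259,101,80)])]))
for n,im,boxes in(('top',t,[(235,175,290,215),(335,160,400,225)]),('side',s,[(205,190,250,250),(265,100,335,165)])):
    D=np.load(f'pics/{n}0.npy')
    for b in boxes:
        x0,y0,x1,y1=b; c=im[y0:y1,x0:x1]; h=cv2.cvtColor(c,cv2.COLOR_BGR2HSV)
        m=cv2.inRange(h,(12,110,60),(38,255,255))
        k,l,st,ce=cv2.connectedComponentsWithStats(m)
        for i in range(1,k):
            if st[i,4]<3: continue
            u=ce[i]+[x0,y0]; d=np.median(D[y0:y1,x0:x1][l==i])
            print(n,b[:2],np.round(u,1),st[i,4],np.round(dep(n,u,d)[0],1))
```

```text
top (235, 175) [277.5 187.5] 12 [582.7 160.8  72.3]
top (235, 175) [241.7 200.1] 14 [549.3 250.9  70.8]
top (335, 160) [370.4 170.8] 28 [607.6 -62.4 151.3]
top (335, 160) [366.4 191.2] 246 [564.  -56.  124.2]
top (335, 160) [364.5 205.7] 15 [522.8 -46.8 152.6]
top (335, 160) [361.3 214.5] 24 [508.5 -44.3 115.2]
side (205, 190) [232.7 201.5] 12 [580.9 163.1  71. ]
side (205, 190) [216.8 234. ] 22 [547.8 250.9  69.8]
side (205, 190) [221.5 244. ] 6 [554.6 235.8  20.1]
side (265, 100) [287.3 117.1] 9 [600.8 -62.4 151.7]
side (265, 100) [299.  129.6] 16 [576.8 -76.3 118.8]
side (265, 100) [312.3 132.5] 13 [521.7 -46.2 152. ]
side (265, 100) [316.3 148.7] 21 [507.7 -44.4 114.3]
```

View pics/crop.png

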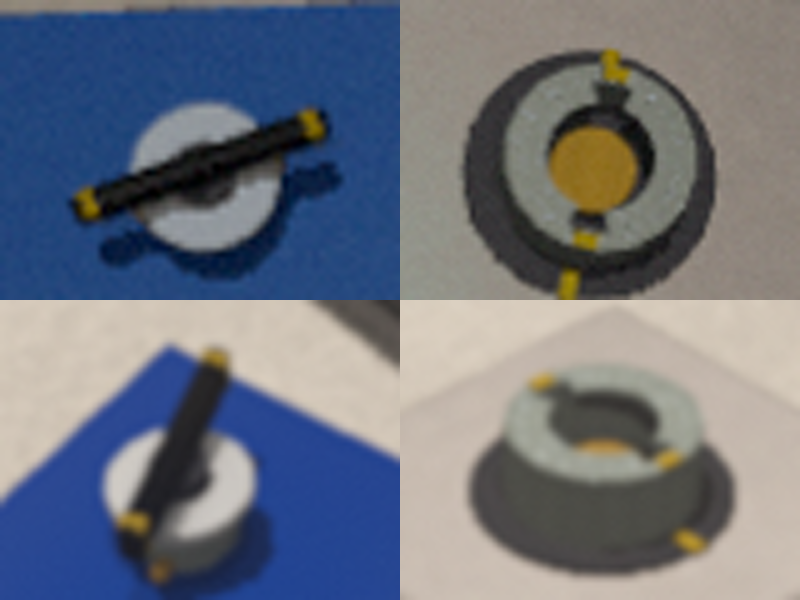

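The crop confirms the choice: a white flange with a black bar and yellow ends, and a brass pin showing at side (221,244). The collar gaps show on the rim at top (370,171)/(364,206) and side (287,117)/(312,132).

```bash
cat >> h.py <<'E'
def cloud(n,f,box):
    D=np.load(f'pics/{f}.npy'); x0,y0,x1,y1=box; v,u=np.mgrid[y0:y1,x0:x1]; uv=np.c_[u.ravel(),v.ravel()]
    return uv,dep(n,uv,D[y0:y1,x0:x1].ravel())
def circ(p):
    A=np.c_[2*p,np.ones(len(p))]; s=np.linalg.lstsq(A,(p**2).sum(1),rcond=None)[0]
    return s[:2],np.sqrt(s[2]+s[:2]@s[:2])
E
python3 - <<'E'
from h import *
for n,bc,bm in(('top',(235,175,290,215),(335,160,400,225)),('side',(205,190,250,250),(265,100,335,165))):
    uv,P=cloud(n,n+'0',bc); m=(P[:,2]>60)&(P[:,2]<85)
    q=onplane(n,uv[m],70)[:,:2].astype(np.float32); r=cv2.minAreaRect(q); mu=q.mean(0); w,V=np.linalg.eigh(np.cov((q-mu).T))
    print(n,'bar',np.median(P[m,2]),r,mu,np.degrees(np.arctan2(*V[::-1,1])),m.sum())
    uv,P=cloud(n,n+'0',bm); m=(P[:,2]>143)&(P[:,2]<160)
    q=onplane(n,uv[m],150)[:,:2]
    a=cv2.convexHull(q.astype(np.float32))[:,0]; print(' rim z',np.median(P[m,2]),'outer',circ(a))
    c=circ(a)[0]; th=np.arctan2(*(q-c).T[::-1]); R=np.hypot(*(q-c).T)
    # inner: nearest rim points per angle bin
    inn=[];
    for b in np.arange(-180,180,10):
        k=np.where(abs(np.degrees(th)-b)<5)[0]
        if len(k): j=k[R[k].argmin()]; inn.append((b,round(R[j],1)))
    print(inn)
    s=(P[:,2]>105)&(P[:,2]<140)&(np.hypot(*(P[:,:2]-c).T)<20); print(' seat z',np.median(P[s,2]) if s.any() else None,s.sum())
for nm,a,b in(('far',(277.5,187.5),(232.7,201.5)),('near',(241.7,200.1),(216.8,234)),('gapB',(364.5,205.7),(312.3,132.5)),('mark',(361.3,214.5),(316.3,148.7))):
    print(nm,cross('top',a,'side',b))
E
```

```text
top bar 70.38340010103082 ((565.0830688476562, 205.0297088623047), (13.656961441040039, 108.26891326904297), 20.806421279907227) [565.0491  205.34477] 110.77355227527597 222
 rim z 151.63781524350554 outer (array([562.45040973, -55.41351094]), np.float64(45.16959632936702))
[(np.int64(-180), np.float64(25.5)), (np.int64(-170), np.float64(25.6)), (np.int64(-160), np.float64(24.9)), (np.int64(-150), np.float64(25.9)), (np.int64(-140), np.float64(25.0)), (np.int64(-130), np.float64(26.3)), (np.int64(-120), np.float64(25.3)), (np.int64(-110), np.float64(25.5)), (np.int64(-100), np.float64(24.4)), (np.int64(-90), np.float64(24.2)), (np.int64(-80), np.float64(24.6)), (np.int64(-70), np.float64(22.8)), (np.int64(-60), np.float64(24.7)), (np.int64(-50), np.float64(25.4)), (np.int64(-40), np.float64(23.7)), (np.int64(-30), np.float64(24.2)), (np.int64(-20), np.float64(25.3)), (np.int64(-10), np.float64(35.3)), (np.int64(0), np.float64(35.1)), (np.int64(10), np.float64(25.9)), (np.int64(20), np.float64(26.5)), (np.int64(30), np.float64(27.5)), (np.int64(40), np.float64(27.0)), (np.int64(50), n
[... 1679 characters left out ...]
), (np.int64(90), np.float64(22.2)), (np.int64(100), np.float64(23.1)), (np.int64(110), np.float64(21.6)), (np.int64(120), np.float64(21.0)), (np.int64(130), np.float64(21.1)), (np.int64(140), np.float64(21.3)), (np.int64(150), np.float64(22.5)), (np.int64(160), np.float64(24.5)), (np.int64(170), np.float64(32.6))]
 seat z 124.08232381719381 2
far (array([583.50845763, 160.80428702,  67.74192169]), np.float64(0.6429669711856153))
near (array([549.07156291, 250.69386709,  68.91665618]), np.float64(1.5481370707377422))
gapB (array([522.71867271, -47.15115089, 150.97850043]), np.float64(0.7289412261486428))
mark (array([508.26787403, -44.52530351, 114.08687818]), np.float64(0.7115395487199248))
```

Add to h.py:
```python
def goal(x,y,z,yawdeg):
    s=sensors.sense(); p=s['eef_pos']; w=s['tcp_rot'][2]; c,q=np.cos(w),np.sin(w); d=np.array([x,y,z])-p
    t=-(np.radians(yawdeg)-w); t=(t+np.pi)%(2*np.pi)-np.pi
    print('turn %.4f shift m %.4f %.4f %.4f'%(t,*(np.array([c*d[0]+q*d[1],q*d[0]-c*d[1],-d[2]])/1000)),'clk',s['clock'],'yaw',np.degrees(w))
def st():
    s=sensors.sense(); print('clk %.2f'%s['clock'],'p',np.round(s['eef_pos'],1),'yaw %.2f'%np.degrees(s['tcp_rot'][2]),'F',np.round(s['contact_force'],1),'T',np.round(s['wrist_torque'],3),'q6 %.2f'%s['qpos'][5],'open %.3f g %.1f'%(s['opening'],s['grasp_force']))
```

```text
(no output)
```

Request:
move_arm(
  motion=[
    [0, 0, -0.1, 0.0375, -0.039, 0, 0.085],
    [0, 0, -0.2, 0.075, -0.078, 0, 0.085],
    [0, 0, -0.3, 0.1125, -0.1175, 0, 0.085],
    [0, 0, -0.4, 0.15, -0.157, 0, 0.085],
    [0, 0, -0.5, 0.188, -0.196, 0, 0.085],
    [0, 0, -0.6, 0.2255, -0.235, 0, 0.085],
    [0, 0, -0.7, 0.263, -0.274, 0, 0.085],
    [0, 0, -0.8, 0.3008, -0.3135, 0, 0.085],
  ],
)

```text
clock: 1.1
eef_pos: [388.7, -189.9, 231.3]
tcp_rot: [3.141, 0.0, 1.148]
contact_force: [0.6, -0.0, 0.0]
opening: 0.998
grasp_force: 0.0
```

```bash
python3 -c "
from h import *
st();goal(565.5,205.7,231,110.5)"
```

```text
clk 1.10 p [ 388.7 -189.9  231.3] yaw 65.76 F [ 0.6 -0.   0. ] T [-0.013 -0.045 -0.043] q6 -0.03 open 0.998 g 0.0
turn -0.7808 shift m 0.4333 -0.0012 0.0003 clk 1.1 yaw 65.76433294928839
```

Request:
move_arm(
  motion=[
    [0, 0, -0.1, 0.054, 0, 0, 0.085],
    [0, 0, -0.2, 0.108, 0, 0, 0.085],
    [0, 0, -0.3, 0.162, 0, 0, 0.085],
    [0, 0, -0.4, 0.216, 0, 0, 0.085],
    [0, 0, -0.5, 0.27, 0, 0, 0.085],
    [0, 0, -0.6, 0.325, 0, 0, 0.085],
    [0, 0, -0.69, 0.38, 0, 0, 0.085],
    [0, 0, -0.781, 0.433, -0.001, 0, 0.085],
  ],
)

```text
clock: 2.1
eef_pos: [566.8, 205.0, 231.0]
tcp_rot: [-3.141, 0.0, 1.929]
contact_force: [0.9, -0.1, 0.0]
opening: 1.0
grasp_force: 0.0
```

Request:
move_arm(
  motion=[
    [0, 0, 0, 0, 0, 0.05, 0.04],
    [0, 0, 0, 0, 0, 0.1, 0.04],
    [0, 0, 0, 0, 0, 0.13, 0.04],
    [0, 0, 0, 0, 0, 0.13, 0.04],
  ],
)

```text
clock: 2.6
eef_pos: [564.4, 202.6, 98.8]
tcp_rot: [-3.136, -0.0, 1.926]
contact_force: [-0.6, -0.1, 0.0]
opening: 0.471
grasp_force: 0.0
```

```bash
python3 -c "
from h import *
st();goal(565.5,205.7,46,110.5)
t=shot('top','top1')[0];s=shot('side','side1')[0]
r=lambda im,x,y,w:cv2.resize(im[y:y+w*3//4,x:x+w,::-1],(400,300),interpolation=cv2.INTER_CUBIC)
cv2.imwrite('pics/crop1.png',np.hstack([r(t,210,150,110),r(s,170,150,120)]))"
```

```text
clk 2.60 p [564.4 202.6  98.8] yaw 110.34 F [-0.6 -0.1  0. ] T [ 0.012 -0.03   0.014] q6 -0.01 open 0.471 g 0.0
turn -0.0027 shift m 0.0026 0.0021 0.0528 clk 2.6 yaw 110.3445791441761
```

View pics/crop1.png

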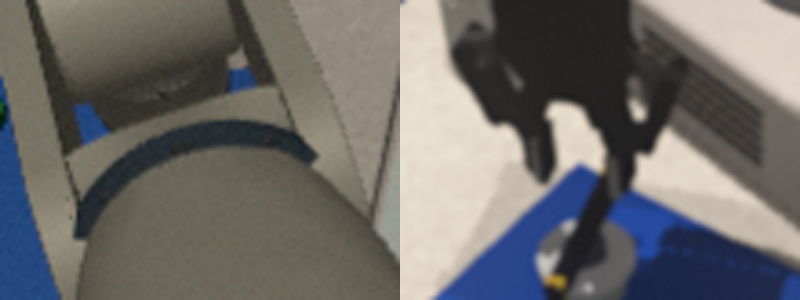

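The side view shows the open fingers straddling the bar. The top view is hidden by the arm.

Request:
move_arm(
  motion=[
    [0, 0, 0, 0, 0, 0.015, 0.04],
    [0, 0, 0, 0, 0, 0.03, 0.04],
    [0, 0, 0, 0, 0, 0.03, 0.04],
    [0, 0, 0, 0, 0, 0.03, 0.04],
  ],
)

```text
clock: 3.2
eef_pos: [566.4, 203.2, 71.3]
tcp_rot: [-3.141, 0.0, 1.926]
contact_force: [0.3, 1.5, 0.6]
opening: 0.468
grasp_force: 0.0
```

```bash
python3 -c "
from h import *
st();goal(565.5,205.7,46,110.5)"
```

```text
clk 3.20 p [566.4 203.2  71.3] yaw 110.34 F [0.3 1.5 0.6] T [-0.011 -0.03   0.033] q6 -0.01 open 0.468 g 0.0
turn -0.0028 shift m 0.0027 -0.0000 0.0253 clk 3.2 yaw 110.33937177647347
```

Request:
move_arm(
  motion=[
    [0, 0, 0, 0.001, 0, 0.008, 0.04],
    [0, 0, 0, 0.002, 0, 0.016, 0.04],
    [0, 0, 0, 0.002, 0, 0.023, 0.04],
    [0, 0, 0, 0.002, 0, 0.023, 0.04],
    [0, 0, 0, 0.002, 0, 0.023, 0.04],
  ],
)

```text
clock: 3.82
eef_pos: [565.8, 205.1, 48.3]
tcp_rot: [-3.142, -0.0, 1.926]
contact_force: [0.8, -0.1, -0.4]
opening: 0.471
grasp_force: 0.0
```

```bash
python3 -c "
from h import *
st();goal(565.5,205.7,46,110.5)"
```

```text
clk 3.83 p [565.8 205.1  48.3] yaw 110.34 F [ 0.8 -0.1 -0.4] T [-0.022 -0.034 -0.014] q6 -0.01 open 0.471 g 0.0
turn -0.0027 shift m 0.0006 -0.0000 0.0023 clk 3.825 yaw 110.34255547942024
```

Request:
move_arm(
  motion=[
    [0, 0, 0, 0, 0, 0.0015, 0.03],
    [0, 0, 0, 0, 0, 0.0015, 0.018],
    [0, 0, 0, 0, 0, 0.0015, 0.005],
    [0, 0, 0, 0, 0, 0.0015, 0.005],
    [0, 0, 0, 0, 0, 0.0015, 0.005],
    [0, 0, 0, 0, 0, 0.0015, 0.005],
  ],
  grip_force=45,
)

```text
clock: 4.58
eef_pos: [566.2, 205.3, 47.1]
tcp_rot: [3.141, 0.0, 1.926]
contact_force: [0.6, 0.9, 5.4]
opening: 0.265
grasp_force: 44.3
```

```bash
python3 -c "
from h import *
st()"
```

```text
clk 4.58 p [566.2 205.3  47.1] yaw 110.34 F [0.6 0.9 5.4] T [ 0.116 -0.284 -0.042] q6 -0.01 open 0.265 g 44.3
```

```bash
python3 -c "
from h import *
st()
s=shot('side','side2')[0]
cv2.imwrite('pics/crop2.png',cv2.resize(s[160:265,160:300,::-1],(800,600),interpolation=cv2.INTER_CUBIC))"
```

```text
clk 4.58 p [566.2 205.3  47.1] yaw 110.34 F [0.6 0.9 5.4] T [ 0.116 -0.284 -0.042] q6 -0.01 open 0.265 g 44.3
```

View pics/crop2.png

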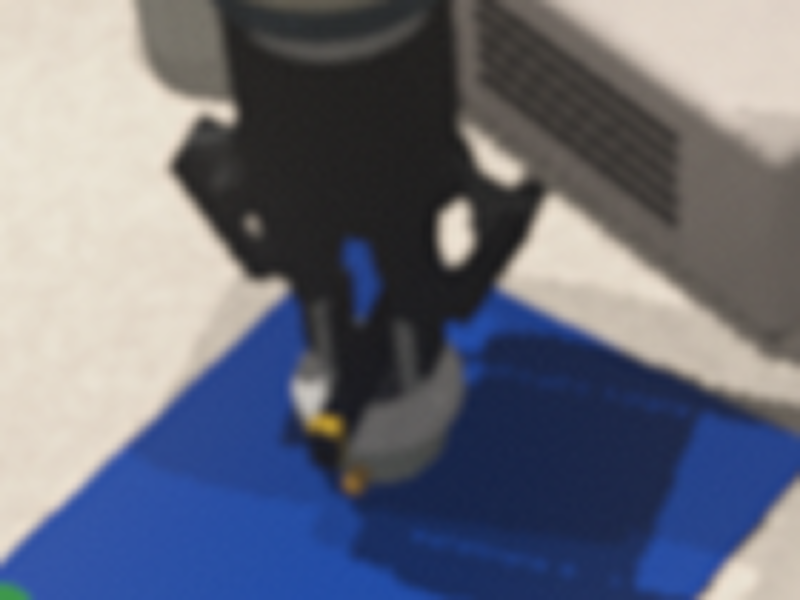

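The fingertips are too low: an opening of 22.6 mm means they hold the hub under the bar. I'll open, raise and regrip on the bar.

Request:
move_arm(
  motion=[
    [0, 0, 0, 0, 0, 0, 0.032],
    [0, 0, 0, 0, 0, 0, 0.032],
    [0, 0, 0, 0, 0, -0.005, 0.032],
    [0, 0, 0, 0, 0, -0.005, 0.005],
    [0, 0, 0, 0, 0, -0.005, 0.005],
    [0, 0, 0, 0, 0, -0.005, 0.005],
    [0, 0, 0, 0, 0, -0.005, 0.005],
    [0, 0, 0, 0, 0, -0.005, 0.005],
  ],
  grip_force=45,
)

```text
clock: 5.62
eef_pos: [566.8, 205.5, 52.8]
tcp_rot: [3.139, -0.0, 1.926]
contact_force: [0.7, -1.5, 6.4]
opening: 0.126
grasp_force: 47.0
```

```bash
python3 -c "
from h import *
st()"
```

```text
clk 5.62 p [566.8 205.5  52.8] yaw 110.34 F [ 0.7 -1.5  6.4] T [ 0.056 -0.16  -0.019] q6 -0.01 open 0.126 g 47.0
```

Request:
move_arm(
  motion=[
    [0, 0, 0, 0, 0, -0.01, 0.005],
    [0, 0, 0, 0, 0, -0.035, 0.005],
    [0, 0, 0, 0, 0, -0.07, 0.005],
    [0, 0, 0, 0, 0, -0.105, 0.005],
    [0, 0, 0, 0, 0, -0.14, 0.005],
    [0, 0, 0, 0, 0, -0.165, 0.005],
    [0, 0, 0, 0, 0, -0.18, 0.005],
    [0, 0, 0, 0, 0, -0.18, 0.005],
  ],
)

```text
clock: 6.62
eef_pos: [565.9, 205.2, 232.5]
tcp_rot: [3.14, 0.0, 1.926]
contact_force: [-0.6, -0.5, -4.1]
opening: 0.129
grasp_force: 45.8
```

```bash
python3 -c "
from h import *
st();goal(562,-54.5,233,168.8)"
```

```text
clk 6.62 p [565.9 205.2 232.5] yaw 110.34 F [-0.6 -0.5 -4.1] T [-0.005 -0.016 -0.041] q6 -0.01 open 0.129 g 45.8
turn -1.0203 shift m -0.2421 -0.0939 -0.0005 clk 6.625 yaw 110.34299041311975
```

Lifted, and the 4.1 N weight matches 0.4 kg. I'll travel in an arc-free line over 8 rows.

Request:
move_arm(
  motion=[
    [0, 0, -0.1, -0.02, -0.008, 0, 0.005],
    [0, 0, -0.25, -0.055, -0.0215, 0, 0.005],
    [0, 0, -0.4, -0.095, -0.037, 0, 0.005],
    [0, 0, -0.55, -0.135, -0.0525, 0, 0.005],
    [0, 0, -0.7, -0.175, -0.068, 0, 0.005],
    [0, 0, -0.85, -0.21, -0.0815, 0, 0.005],
    [0, 0, -0.97, -0.234, -0.091, 0, 0.005],
    [0, 0, -1.02, -0.242, -0.094, 0, 0.005],
  ],
)

```text
clock: 7.62
eef_pos: [560.6, -56.0, 230.1]
tcp_rot: [-3.141, -0.003, 2.947]
contact_force: [0.4, 0.3, -2.9]
opening: 0.127
grasp_force: 45.8
```

Request:
move_arm(
  motion=[
    [0, 0, 0, 0, 0, 0, 0.005],
    [0, 0, 0, 0, 0, 0, 0.005],
    [0, 0, 0, 0, 0, 0, 0.005],
  ],
)

```text
clock: 8.0
eef_pos: [561.6, -53.9, 231.5]
tcp_rot: [3.142, -0.001, 2.946]
contact_force: [-0.3, -0.9, -3.5]
opening: 0.127
grasp_force: 45.8
```

```bash
python3 -c "
from h import *
st();goal(562,-54.5,233,168.8)
t=shot('top','top3')[0];s=shot('side','side3')[0]
r=lambda im,x,y,w:cv2.resize(im[y:y+w*3//4,x:x+w,::-1],(400,300),interpolation=cv2.INTER_CUBIC)
cv2.imwrite('pics/crop3.png',np.hstack([r(t,310,130,120),r(s,240,60,110)]))"
```

```text
clk 8.00 p [561.6 -53.9 231.5] yaw 168.79 F [-0.3 -0.9 -3.5] T [-0.008 -0.024 -0.027] q6 -1.47 open 0.127 g 45.8
turn -0.0002 shift m -0.0005 -0.0005 -0.0015 clk 8.0 yaw 168.78639874327945
```

View pics/crop3.png

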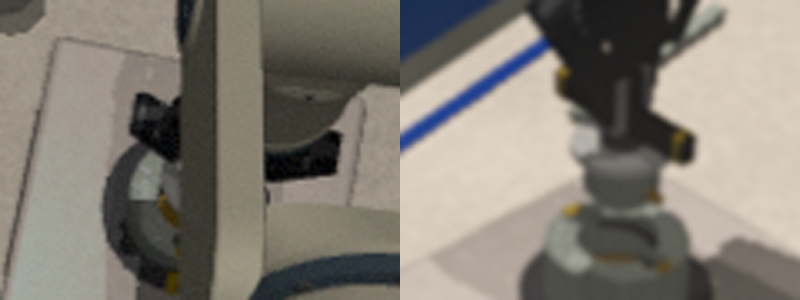

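The side view shows the closure upright above the collar, with its bar ends at side (285,83)/(318,100) in line with the rim marks. The top view is mostly hidden. I'll compare bar ends and rim marks in the same camera.

```bash
python3 -c "
from h import *
im=cv2.imread('pics/side3.png');D=np.load('pics/side3.npy')
m=cv2.inRange(cv2.cvtColor(im,cv2.COLOR_BGR2HSV),(10,100,50),(38,255,255))
k,l,st_,ce=cv2.connectedComponentsWithStats(m)
for i in range(1,k):
    u=ce[i]
    if st_[i,4]<4 or not(270<u[0]<335 and 70<u[1]<170): continue
    d=np.median(D[l==i]); print(np.round(u,1),st_[i],np.round(dep('side',u,d)[0],1),np.round(onplane('side',u,249)[0],1))
uv,P=cloud('side','side3',(265,60,345,135))
z=P[:,2];c=[561,-54]
m=(np.hypot(*(P[:,:2]-c).T)<75)&(z>215)&(z<224)
q=P[m]; print('flange',m.sum(),circ(cv2.convexHull(q[:,:2].astype(np.float32))[:,0]))
m=(np.hypot(*(P[:,:2]-c).T)<75)&(z>236)&(z<262)
"
```

```text
[284.6  80.3] [283  78   4   7  14] [605.4 -57.4 247.9] [604.3 -55.8 249. ]
[316.   98.6] [314  96   5   8  23] [512.9 -39.  245.6] [510.  -34.3 249. ]
[309. 113.] [308 112   3   3   7] [531.8 -44.9 199.7] [492.7  17.7 249. ]
[287. 117.] [285 116   5   3  11] [601.4 -61.9 152.1] [519.4  54.2 249. ]
[299.5 130. ] [297 130   6   1   6] [571.9 -71.  122.8] [475.8  75.2 249. ]
[312.3 132.4] [311 132   4   2   7] [522.6 -47.6 150.9] [452.4  67.5 249. ]
[316.5 149. ] [314 147   6   5  20] [506.8 -43.7 114.4] [419.1 104.5 249. ]
flange 234 (array([559.69262488, -50.21680702]), np.float64(30.493936215284084))
```

```bash
python3 -c "
from h import *
from scipy.optimize import least_squares
def fit(n,f,box,zlo,zhi,R,c,zp):
    uv,P=cloud(n,f,box); m=(P[:,2]>zlo)&(P[:,2]<zhi)&(np.hypot(*(P[:,:2]-c).T)<R+12)
    q=P[m][:,:2]; zs=np.percentile(P[m,2],[10,50,90])
    h=cv2.convexHull(q.astype(np.float32))[:,0]
    r=least_squares(lambda x:np.hypot(*(h-x[:2]).T)-R,c,loss='soft_l1').x
    p=onplane(n,uv[m],zp)[:,:2]; h2=cv2.convexHull(p.astype(np.float32))[:,0]
    r2=least_squares(lambda x:np.hypot(*(h2-x[:2]).T)-R,c,loss='soft_l1').x
    h=h2
    print(f,m.sum(),zs,'depth',r,circ(cv2.convexHull(q.astype(np.float32))[:,0]),'plane',r2,circ(h2),np.round(np.c_[np.degrees(np.arctan2(*(h2-r2).T[::-1])),np.hypot(*(h2-r2).T)],0).astype(int).tolist())
fit('side','side3',(265,60,345,135),218,226,31,[561,-54],221)
fit('side','side0',(265,100,335,165),147,156,45,[561,-54],150)
fit('top','top0',(335,160,400,225),147,156,45,[561,-54],150)
fit('side','side0',(205,190,250,250),39,46,31,[565,205],42)
fit('top','top0',(235,175,290,215),39,46,31,[565,205],42)
"
```

```text
side3 213 [220.00025365 221.81515587 223.0585386 ] depth [559.22865165 -50.93936498] (array([559.73117765, -50.2047575 ]), np.float64(30.467766299469933)) plane [558.38694257 -49.94709059] (array([559.00792794, -47.42322627]), np.float64(29.152946469716106)) [[-14, 34], [10, 32], [40, 29], [48, 29], [64, 30], [90, 31], [107, 31], [127, 33], [147, 31], [160, 31], [174, 32], [-178, 32], [-168, 24], [-134, 10], [-20, 31]]
side0 559 [148.45816256 150.62651009 152.12762741] depth [561.70177788 -52.89418146] (array([561.7963629 , -53.07846178]), np.float64(46.03673715680947)) plane [560.94199995 -51.81982709] (array([561.3857392 , -52.66376356]), np.float64(46.47062155094861)) [[-5, 47], [6, 47], [17, 45], [32, 45], [37, 45], [42, 45], [56, 46], [62, 45], [67, 45], [73, 45], [78, 46], [97, 48], [108, 47], [122, 49], [141, 47], [150, 45], [160, 46], [167, 45], [174, 46], [180, 45], [-175, 45], [-165, 45], [-149, 45], [-135, 46], [-125, 46], [-97, 48], [-81, 48], [-67, 48], [-39, 49], [-27, 48]]
top0 688 [149.34059058 151.67368092 154.13927751] depth [562.5825817 -55.1570457] (array([562.591
[... 925 characters left out ...]
5, 30], [-150, 30], [-144, 29], [-133, 30], [-123, 31], [-111, 31], [-104, 31], [-97, 31], [-91, 32], [-81, 32], [-78, 31], [-74, 31], [-33, 31], [-29, 32], [-26, 32], [-17, 32]]
top0 234 [40.76011354 43.26940925 45.09234604] depth [566.37708277 205.84433545] (array([566.37215187, 205.6511148 ]), np.float64(30.603807159964852)) plane [566.34765646 205.98280195] (array([566.34296151, 205.79541672]), np.float64(30.65517465576271)) [[-16, 31], [14, 30], [29, 31], [47, 31], [64, 31], [85, 30], [128, 30], [142, 30], [164, 30], [-176, 31], [-156, 31], [-146, 31], [-139, 31], [-132, 31], [-125, 31], [-119, 32], [-103, 31], [-99, 31], [-94, 30], [-89, 30], [-84, 30], [-79, 31], [-45, 31], [-38, 31]]
```

Request:
move_arm(
  motion=[
    [0, 0, 0, -0.0016, -0.0012, 0.01, 0.005],
    [0, 0, 0, -0.0016, -0.0012, 0.02, 0.005],
    [0, 0, 0, -0.0016, -0.0012, 0.03, 0.005],
    [0, 0, 0, -0.0016, -0.0012, 0.037, 0.005],
    [0, 0, 0, -0.0016, -0.0012, 0.037, 0.005],
    [0, 0, 0, -0.0016, -0.0012, 0.037, 0.005],
  ],
)

```text
clock: 8.85
eef_pos: [563.2, -56.0, 195.0]
tcp_rot: [3.142, 0.0, 2.946]
contact_force: [1.3, -1.1, -2.5]
opening: 0.129
grasp_force: 45.7
```

```bash
python3 -c "
from h import *
st()
s=shot('side','side4')[0]
cv2.imwrite('pics/crop4.png',cv2.resize(s[80:170,240:360,::-1],(800,600),interpolation=cv2.INTER_CUBIC))"
```

```text
clk 8.85 p [563.2 -56.  195. ] yaw 168.78 F [ 1.3 -1.1 -2.5] T [ 0.023 -0.014 -0.027] q6 -1.48 open 0.129 g 45.7
```

View pics/crop4.png

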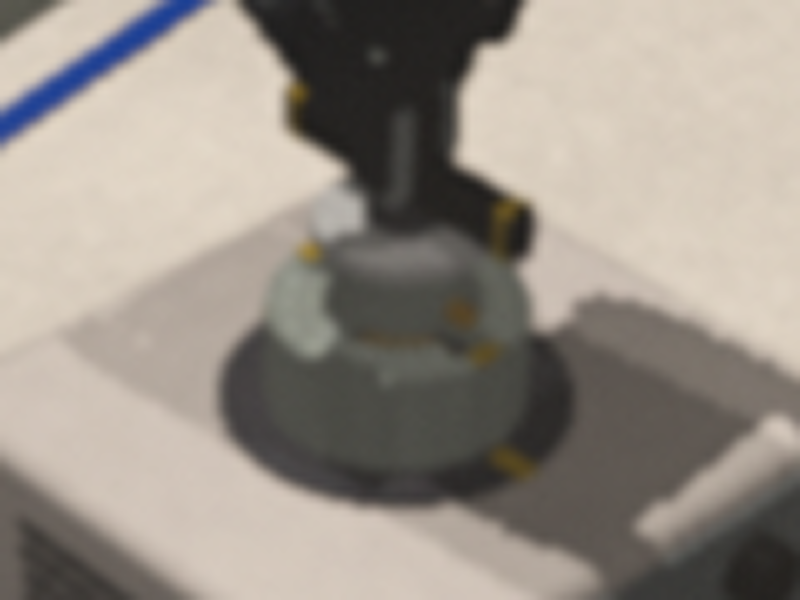

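The crop shows the pin at (460,312) in line above the gap by the rim mark (485,352). I'll go down gently by feel.

Request:
move_arm(
  motion=[
    [0, 0, 0, 0, 0, 0.001, 0.005],
    [0, 0, 0, 0, 0, 0.002, 0.005],
    [0, 0, 0, 0, 0, 0.003, 0.005],
    [0, 0, 0, 0, 0, 0.004, 0.005],
    [0, 0, 0, 0, 0, 0.005, 0.005],
    [0, 0, 0, 0, 0, 0.006, 0.005],
    [0, 0, 0, 0, 0, 0.006, 0.005],
  ],
)

```text
clock: 9.78
eef_pos: [563.0, -56.0, 188.7]
tcp_rot: [-3.142, -0.0, 2.946]
contact_force: [-0.7, -0.0, -2.8]
opening: 0.125
grasp_force: 45.7
```

```bash
python3 -c "
from h import *
st()"
```

```text
clk 9.78 p [563.  -56.  188.7] yaw 168.78 F [-0.7 -0.  -2.8] T [-0.004 -0.024  0.019] q6 -1.48 open 0.125 g 45.7
```

Request:
move_arm(
  motion=[
    [0, 0, 0, 0, 0, 0.001, 0.005],
    [0, 0, 0, 0, 0, 0.002, 0.005],
    [0, 0, 0, 0, 0, 0.003, 0.005],
    [0, 0, 0, 0, 0, 0.004, 0.005],
    [0, 0, 0, 0, 0, 0.005, 0.005],
    [0, 0, 0, 0, 0, 0.005, 0.005],
  ],
)

```text
clock: 10.52
eef_pos: [562.9, -56.0, 183.7]
tcp_rot: [-3.142, -0.0, 2.946]
contact_force: [0.2, 0.3, -3.6]
opening: 0.13
grasp_force: 45.7
```

```bash
python3 -c "
from h import *
st()"
```

```text
clk 10.53 p [562.9 -56.  183.7] yaw 168.78 F [ 0.2  0.3 -3.6] T [-0.007  0.024 -0.026] q6 -1.48 open 0.130 g 45.7
```

Request:
move_arm(
  motion=[
    [0, 0, 0, 0, 0, 0.001, 0.005],
    [0, 0, 0, 0, 0, 0.003, 0.005],
    [0, 0, 0, 0, 0, 0.005, 0.005],
    [0, 0, 0, 0, 0, 0.006, 0.005],
    [0, 0, 0, 0, 0, 0.007, 0.005],
    [0, 0, 0, 0, 0, 0.007, 0.005],
  ],
)

```text
clock: 11.28
eef_pos: [563.0, -56.0, 176.7]
tcp_rot: [3.142, -0.0, 2.946]
contact_force: [-0.3, -0.4, -3.8]
opening: 0.132
grasp_force: 45.7
```

```bash
python3 -c "
from h import *
st()"
```

```text
clk 11.28 p [563.  -56.  176.7] yaw 168.78 F [-0.3 -0.4 -3.8] T [ 0.077 -0.05   0.002] q6 -1.48 open 0.132 g 45.7
```

Request:
move_arm(
  motion=[
    [0, 0, 0, 0, 0, 0.0005, 0.005],
    [0, 0, 0, 0, 0, 0.001, 0.005],
    [0, 0, 0, 0, 0, 0.0015, 0.005],
    [0, 0, 0, 0, 0, 0.002, 0.005],
    [0, 0, 0, 0, 0, 0.0025, 0.005],
    [0, 0, 0, 0, 0, 0.0025, 0.005],
  ],
)

```text
clock: 12.02
eef_pos: [563.0, -56.0, 174.2]
tcp_rot: [3.142, -0.0, 2.946]
contact_force: [0.1, -0.0, -3.9]
opening: 0.132
grasp_force: 45.7
```

```bash
python3 -c "
from h import *
st()"
```

```text
clk 12.03 p [563.  -56.  174.2] yaw 168.78 F [ 0.1 -0.  -3.9] T [ 0.016 -0.026 -0.036] q6 -1.48 open 0.132 g 45.7
```

Request:
move_arm(
  motion=[
    [0, 0, 0, 0, 0, 0.0003, 0.005],
    [0, 0, 0, 0, 0, 0.0006, 0.005],
    [0, 0, 0, 0, 0, 0.0009, 0.005],
    [0, 0, 0, 0, 0, 0.0012, 0.005],
    [0, 0, 0, 0, 0, 0.0015, 0.005],
    [0, 0, 0, 0, 0, 0.0015, 0.005],
  ],
)

```text
clock: 12.78
eef_pos: [563.0, -56.0, 172.8]
tcp_rot: [3.142, -0.0, 2.946]
contact_force: [-0.6, -0.5, -3.5]
opening: 0.129
grasp_force: 45.7
```

```bash
python3 -c "
from h import *
st()"
```

```text
clk 12.78 p [563.  -56.  172.8] yaw 168.78 F [-0.6 -0.5 -3.5] T [-0.016 -0.047  0.038] q6 -1.48 open 0.129 g 45.7
```

Request:
move_arm(
  motion=[
    [0, 0, 0, 0, 0, 0.0003, 0.005],
    [0, 0, 0, 0, 0, 0.0006, 0.005],
    [0, 0, 0, 0, 0, 0.0009, 0.005],
    [0, 0, 0, 0, 0, 0.0012, 0.005],
    [0, 0, 0, 0, 0, 0.0015, 0.005],
    [0, 0, 0, 0, 0, 0.0015, 0.005],
  ],
)

```text
clock: 13.52
eef_pos: [563.1, -56.0, 171.6]
tcp_rot: [-3.142, 0.0, 2.946]
contact_force: [-1.4, -0.6, 2.1]
opening: 0.125
grasp_force: 46.5
```

```bash
python3 -c "
from h import *
st()"
```

```text
clk 13.53 p [563.1 -56.  171.6] yaw 168.78 F [-1.4 -0.6  2.1] T [0.001 0.262 0.045] q6 -1.48 open 0.125 g 46.5
```

It is seated by feel: the underside is about 27 mm below the rim, inside the stated range. I'll turn clockwise (positive about tool z).

Request:
move_arm(
  motion=[
    [0, 0, 0.05, 0, 0, 0, 0.005],
    [0, 0, 0.1, 0, 0, 0, 0.005],
    [0, 0, 0.15, 0, 0, 0, 0.005],
    [0, 0, 0.2, 0, 0, 0, 0.005],
    [0, 0, 0.25, 0, 0, 0, 0.005],
    [0, 0, 0.3, 0, 0, 0, 0.005],
    [0, 0, 0.35, 0, 0, 0, 0.005],
    [0, 0, 0.35, 0, 0, 0, 0.005],
  ],
)

```text
clock: 14.52
eef_pos: [563.3, -55.7, 171.6]
tcp_rot: [3.141, 0.0, 2.596]
contact_force: [-0.9, 1.1, 2.1]
opening: 0.126
grasp_force: 46.5
```

```bash
python3 -c "
from h import *
st()"
```

```text
clk 14.53 p [563.3 -55.7 171.6] yaw 148.74 F [-0.9  1.1  2.1] T [ 0.454  0.132 -0.029] q6 -1.13 open 0.126 g 46.5
```

Request:
move_arm(
  motion=[
    [0, 0, 0.03, 0, 0, 0, 0.005],
    [0, 0, 0.06, 0, 0, 0, 0.005],
    [0, 0, 0.09, 0, 0, 0, 0.005],
    [0, 0, 0.12, 0, 0, 0, 0.005],
    [0, 0, 0.12, 0, 0, 0, 0.005],
  ],
)

```text
clock: 15.15
eef_pos: [563.3, -56.0, 171.5]
tcp_rot: [3.141, 0.0, 2.475]
contact_force: [-0.3, 2.1, 5.7]
opening: 0.126
grasp_force: 47.0
```

```bash
python3 -c "
from h import *
st()"
```

```text
clk 15.15 p [563.3 -56.  171.5] yaw 141.81 F [-0.3  2.1  5.7] T [ 0.454  0.036 -0.022] q6 -1.01 open 0.126 g 47.0
```

Request:
move_arm(
  motion=[
    [0, 0, 0.03, 0, 0, 0, 0.005],
    [0, 0, 0.06, 0, 0, 0, 0.005],
    [0, 0, 0.09, 0, 0, 0, 0.005],
    [0, 0, 0.09, 0, 0, 0, 0.005],
  ],
)

```text
clock: 15.65
eef_pos: [563.2, -56.2, 171.5]
tcp_rot: [3.141, 0.001, 2.385]
contact_force: [0.1, 2.0, 5.9]
opening: 0.129
grasp_force: 47.0
```

```bash
python3 -c "
from h import *
st()"
```

```text
clk 15.65 p [563.2 -56.2 171.5] yaw 136.67 F [0.1 2.  5.9] T [0.329 0.016 0.001] q6 -0.92 open 0.129 g 47.0
```

Request:
move_arm(
  motion=[
    [0, 0, 0.03, 0, 0, 0, 0.005],
    [0, 0, 0.06, 0, 0, 0, 0.005],
    [0, 0, 0.09, 0, 0, 0, 0.005],
    [0, 0, 0.09, 0, 0, 0, 0.005],
  ],
)

```text
clock: 16.15
eef_pos: [563.2, -56.2, 171.5]
tcp_rot: [3.141, 0.001, 2.295]
contact_force: [0.2, 1.4, 5.5]
opening: 0.127
grasp_force: 47.0
```

```bash
python3 -c "
from h import *
st()"
```

```text
clk 16.15 p [563.2 -56.2 171.5] yaw 131.51 F [0.2 1.4 5.5] T [0.317 0.018 0.026] q6 -0.83 open 0.127 g 47.0
```

Request:
move_arm(
  motion=[
    [0, 0, 0.03, 0, 0, 0, 0.005],
    [0, 0, 0.06, 0, 0, 0, 0.005],
    [0, 0, 0.09, 0, 0, 0, 0.005],
    [0, 0, 0.09, 0, 0, 0, 0.005],
  ],
)

```text
clock: 16.65
eef_pos: [563.3, -56.2, 171.5]
tcp_rot: [3.141, 0.001, 2.205]
contact_force: [-0.5, 0.9, 4.6]
opening: 0.125
grasp_force: 47.0
```

```bash
python3 -c "
from h import *
st()"
```

```text
clk 16.65 p [563.3 -56.2 171.5] yaw 126.35 F [-0.5  0.9  4.6] T [0.35  0.105 0.001] q6 -0.74 open 0.125 g 47.0
```

Request:
move_arm(
  motion=[
    [0, 0, 0.03, 0, 0, 0, 0.005],
    [0, 0, 0.06, 0, 0, 0, 0.005],
    [0, 0, 0.09, 0, 0, 0, 0.005],
    [0, 0, 0.09, 0, 0, 0, 0.005],
  ],
)

```text
clock: 17.15
eef_pos: [563.3, -56.1, 171.5]
tcp_rot: [3.141, 0.001, 2.115]
contact_force: [-0.6, 1.6, 5.9]
opening: 0.127
grasp_force: 47.0
```

```bash
python3 -c "
from h import *
st()"
```

```text
clk 17.15 p [563.3 -56.1 171.5] yaw 121.20 F [-0.6  1.6  5.9] T [ 0.347  0.015 -0.005] q6 -0.65 open 0.127 g 47.0
```

Request:
move_arm(
  motion=[
    [0, 0, 0.03, 0, 0, 0, 0.005],
    [0, 0, 0.06, 0, 0, 0, 0.005],
    [0, 0, 0.09, 0, 0, 0, 0.005],
    [0, 0, 0.09, 0, 0, 0, 0.005],
  ],
)

```text
clock: 17.65
eef_pos: [563.3, -56.1, 171.5]
tcp_rot: [3.141, 0.001, 2.025]
contact_force: [0.1, 1.5, 5.2]
opening: 0.122
grasp_force: 46.9
```

```bash
python3 -c "
from h import *
st()"
```

```text
clk 17.65 p [563.3 -56.1 171.5] yaw 116.04 F [0.1 1.5 5.2] T [ 0.384  0.013 -0.028] q6 -0.56 open 0.122 g 46.9
```

Request:
move_arm(
  motion=[
    [0, 0, 0.02, 0, 0, 0, 0.005],
    [0, 0, 0.04, 0, 0, 0, 0.005],
    [0, 0, 0.06, 0, 0, 0, 0.005],
    [0, 0, 0.06, 0, 0, 0, 0.005],
    [0, 0, 0.06, 0, 0, 0, 0.005],
  ],
)

```text
clock: 18.27
eef_pos: [563.2, -56.2, 171.4]
tcp_rot: [3.141, 0.0, 1.966]
contact_force: [-0.4, 0.8, 4.8]
opening: 0.123
grasp_force: 47.0
```

```bash
python3 -c "
from h import *
st()"
```

```text
clk 18.27 p [563.2 -56.2 171.4] yaw 112.62 F [-0.4  0.8  4.8] T [0.235 0.047 0.064] q6 -0.50 open 0.123 g 47.0
```

Request:
move_arm(
  motion=[
    [0, 0, 0.02, 0, 0, 0, 0.005],
    [0, 0, 0.04, 0, 0, 0, 0.005],
    [0, 0, 0.04, 0, 0, 0, 0.005],
    [0, 0, 0.04, 0, 0, 0, 0.005],
  ],
)

```text
clock: 18.77
eef_pos: [563.2, -56.2, 171.4]
tcp_rot: [3.141, 0.0, 1.925]
contact_force: [-0.7, -0.1, 5.5]
opening: 0.125
grasp_force: 47.0
```

```bash
python3 -c "
from h import *
st()"
```

```text
clk 18.77 p [563.2 -56.2 171.4] yaw 110.32 F [-0.7 -0.1  5.5] T [ 0.128 -0.045  0.152] q6 -0.46 open 0.125 g 47.0
```

Torque is rising at 58° (0.15 Nm). I'll let go and regrip to shed the strain.

Request:
move_arm(
  motion=[
    [0, 0, 0, 0, 0, 0, 0.018],
    [0, 0, 0, 0, 0, 0, 0.028],
    [0, 0, 0, 0, 0, 0, 0.028],
    [0, 0, 0, 0, 0, 0, 0.028],
  ],
)

```text
clock: 19.27
eef_pos: [562.9, -56.0, 171.1]
tcp_rot: [-3.141, -0.0, 1.926]
contact_force: [0.0, 0.5, 0.9]
opening: 0.328
grasp_force: 0.0
```

```bash
python3 -c "
from h import *
st()"
```

```text
clk 19.27 p [562.9 -56.  171.1] yaw 110.34 F [0.  0.5 0.9] T [-0.055  0.027  0.037] q6 -0.46 open 0.328 g 0.0
```

Request:
move_arm(
  motion=[
    [0, 0, 0, 0, 0, 0, 0.015],
    [0, 0, 0, 0, 0, 0, 0.005],
    [0, 0, 0, 0, 0, 0, 0.005],
    [0, 0, 0, 0, 0, 0, 0.005],
    [0, 0, 0, 0, 0, 0, 0.005],
  ],
  grip_force=45,
)

```text
clock: 19.9
eef_pos: [563.0, -56.0, 171.4]
tcp_rot: [-3.142, 0.0, 1.926]
contact_force: [-0.5, 0.4, 3.0]
opening: 0.125
grasp_force: 46.3
```

```bash
python3 -c "
from h import *
st()"
```

```text
clk 19.90 p [563.  -56.  171.4] yaw 110.34 F [-0.5  0.4  3. ] T [-0.018  0.236  0.061] q6 -0.46 open 0.125 g 46.3
```

Request:
move_arm(
  motion=[
    [0, 0, 0.015, 0, 0, 0, 0.005],
    [0, 0, 0.03, 0, 0, 0, 0.005],
    [0, 0, 0.03, 0, 0, 0, 0.005],
    [0, 0, 0.03, 0, 0, 0, 0.005],
  ],
)

```text
clock: 20.4
eef_pos: [563.0, -56.0, 171.3]
tcp_rot: [-3.142, 0.0, 1.896]
contact_force: [-0.5, -1.0, 3.3]
opening: 0.124
grasp_force: 46.6
```

```bash
python3 -c "
from h import *
st()"
```

```text
clk 20.40 p [563.  -56.  171.3] yaw 108.63 F [-0.5 -1.   3.3] T [-0.094  0.316  0.397] q6 -0.43 open 0.124 g 46.6
```

Request:
move_arm(
  motion=[
    [0, 0, 0, 0, 0, 0, 0.005],
  ],
)

```text
clock: 20.52
eef_pos: [563.0, -56.0, 171.3]
tcp_rot: [-3.142, 0.0, 1.896]
contact_force: [-0.8, -0.2, 3.4]
opening: 0.13
grasp_force: 46.6
```

```bash
python3 -c "
from h import *
st(); print(sensors.sense()['joint_efforts'])"
```

```text
clk 20.52 p [563.  -56.  171.3] yaw 108.63 F [-0.8 -0.2  3.4] T [-0.059  0.267  0.348] q6 -0.43 open 0.130 g 46.6
[ -0.10611037 -53.49430561 -30.41407943   0.3202747   -0.52972589
   0.34799561]
```

Torque is 0.35–0.4 Nm, above the stated limit. I'll ease back, regrip and approach again in fine steps.

Request:
move_arm(
  motion=[
    [0, 0, -0.015, 0, 0, 0, 0.005],
    [0, 0, -0.03, 0, 0, 0, 0.005],
    [0, 0, -0.03, 0, 0, 0, 0.005],
  ],
)

```text
clock: 20.9
eef_pos: [563.1, -56.0, 171.3]
tcp_rot: [3.141, -0.0, 1.926]
contact_force: [-2.1, -0.7, 3.2]
opening: 0.123
grasp_force: 46.6
```

```bash
python3 -c "
from h import *
st()"
```

```text
clk 20.90 p [563.1 -56.  171.3] yaw 110.34 F [-2.1 -0.7  3.2] T [-0.021  0.298 -0.096] q6 -0.46 open 0.123 g 46.6
```

Request:
move_arm(
  motion=[
    [0, 0, -0.02, 0, 0, 0, 0.005],
    [0, 0, -0.04, 0, 0, 0, 0.005],
    [0, 0, -0.06, 0, 0, 0, 0.005],
    [0, 0, -0.06, 0, 0, 0, 0.005],
  ],
)

```text
clock: 21.4
eef_pos: [563.3, -56.0, 171.4]
tcp_rot: [3.141, 0.0, 1.986]
contact_force: [0.2, 0.8, 5.0]
opening: 0.125
grasp_force: 46.7
```

```bash
python3 -c "
from h import *
st()"
```

```text
clk 21.40 p [563.3 -56.  171.4] yaw 113.81 F [0.2 0.8 5. ] T [0.088 0.064 0.011] q6 -0.52 open 0.125 g 46.7
```

Request:
move_arm(
  motion=[
    [0, 0, 0, 0, 0, 0, 0.02],
    [0, 0, 0, 0, 0, 0, 0.028],
    [0, 0, 0, 0, 0, 0, 0.028],
    [0, 0, 0, 0, 0, 0, 0.015],
    [0, 0, 0, 0, 0, 0, 0.005],
    [0, 0, 0, 0, 0, 0, 0.005],
    [0, 0, 0, 0, 0, 0, 0.005],
    [0, 0, 0, 0, 0, 0, 0.005],
  ],
  grip_force=45,
)

```text
clock: 22.4
eef_pos: [563.1, -55.9, 171.4]
tcp_rot: [3.141, 0.0, 1.986]
contact_force: [0.8, 1.4, 1.6]
opening: 0.129
grasp_force: 46.5
```

```bash
python3 -c "
from h import *
st()"
```

```text
clk 22.40 p [563.1 -55.9 171.4] yaw 113.78 F [0.8 1.4 1.6] T [ 0.164 -0.133  0.005] q6 -0.52 open 0.129 g 46.5
```

Request:
move_arm(
  motion=[
    [0, 0, 0.01, 0, 0, 0, 0.005],
    [0, 0, 0.02, 0, 0, 0, 0.005],
    [0, 0, 0.03, 0, 0, 0, 0.005],
    [0, 0, 0.03, 0, 0, 0, 0.005],
  ],
)

```text
clock: 22.9
eef_pos: [563.1, -56.0, 171.3]
tcp_rot: [3.142, 0.0, 1.956]
contact_force: [0.0, 0.8, 1.4]
opening: 0.128
grasp_force: 46.6
```

```bash
python3 -c "
from h import *
st()"
```

```text
clk 22.90 p [563.1 -56.  171.3] yaw 112.05 F [0.  0.8 1.4] T [ 0.054 -0.052  0.163] q6 -0.49 open 0.128 g 46.6
```

Request:
move_arm(
  motion=[
    [0, 0, 0, 0, 0, 0, 0.005],
  ],
)

```text
clock: 23.02
eef_pos: [563.0, -56.0, 171.3]
tcp_rot: [3.142, 0.0, 1.956]
contact_force: [1.0, -0.3, 0.9]
opening: 0.124
grasp_force: 46.6
```

```bash
python3 -c "
from h import *
st(); print(sensors.sense()['joint_efforts'][5])"
```

```text
clk 23.02 p [563.  -56.  171.3] yaw 112.06 F [ 1.  -0.3  0.9] T [ 0.008 -0.039  0.148] q6 -0.49 open 0.124 g 46.6
0.14962100889533758
```

Request:
move_arm(
  motion=[
    [0, 0, 0, 0, 0, 0, 0.005],
  ],
)

```text
clock: 23.15
eef_pos: [563.0, -56.0, 171.3]
tcp_rot: [-3.142, 0.0, 1.956]
contact_force: [1.5, -0.3, 1.7]
opening: 0.126
grasp_force: 46.6
```

```bash
python3 -c "
from h import *
st(); print(sensors.sense()['joint_efforts'][5])"
```

```text
clk 23.15 p [563.  -56.  171.3] yaw 112.06 F [ 1.5 -0.3  1.7] T [ 0.029 -0.101  0.098] q6 -0.49 open 0.126 g 46.6
0.1453770836815238
```

Request:
move_arm(
  motion=[
    [0, 0, 0.003, 0, 0, 0, 0.005],
    [0, 0, 0.006, 0, 0, 0, 0.005],
    [0, 0, 0.006, 0, 0, 0, 0.005],
    [0, 0, 0.006, 0, 0, 0, 0.005],
  ],
)

```text
clock: 23.65
eef_pos: [563.0, -56.0, 171.3]
tcp_rot: [-3.142, 0.0, 1.95]
contact_force: [0.4, -0.7, 0.9]
opening: 0.129
grasp_force: 46.6
```

```bash
python3 -c "
from h import *
st(); print(sensors.sense()['joint_efforts'][5])"
```

```text
clk 23.65 p [563.  -56.  171.3] yaw 111.71 F [ 0.4 -0.7  0.9] T [-0.014  0.011  0.231] q6 -0.48 open 0.129 g 46.6
0.20649033598601818
```

Request:
move_arm(
  motion=[
    [0, 0, 0, 0, 0, 0, 0.005],
    [0, 0, 0, 0, 0, 0, 0.005],
    [0, 0, 0, 0, 0, 0, 0.005],
    [0, 0, 0, 0, 0, 0, 0.005],
  ],
)

```text
clock: 24.15
eef_pos: [563.0, -56.0, 171.3]
tcp_rot: [-3.142, 0.0, 1.95]
contact_force: [0.7, -1.4, 1.1]
opening: 0.128
grasp_force: 46.6
```

```bash
python3 -c "
from h import *
st(); print(sensors.sense()['joint_efforts'][5])"
```

```text
clk 24.15 p [563.  -56.  171.3] yaw 111.72 F [ 0.7 -1.4  1.1] T [-0.121 -0.062  0.2  ] q6 -0.48 open 0.128 g 46.6
0.2107835467904806
```

0.21 Nm holds steadily, a little above the 0.16–0.19 band. I'll ease back, regrip and stop nearer 0.175.

Request:
move_arm(
  motion=[
    [0, 0, -0.02, 0, 0, 0, 0.005],
    [0, 0, -0.04, 0, 0, 0, 0.005],
    [0, 0, -0.05, 0, 0, 0, 0.005],
    [0, 0, -0.05, 0, 0, 0, 0.005],
  ],
)

```text
clock: 24.65
eef_pos: [563.0, -55.9, 171.3]
tcp_rot: [3.141, -0.0, 2.0]
contact_force: [0.3, -0.8, 2.2]
opening: 0.128
grasp_force: 46.7
```

Request:
move_arm(
  motion=[
    [0, 0, 0, 0, 0, 0, 0.02],
    [0, 0, 0, 0, 0, 0, 0.028],
    [0, 0, 0, 0, 0, 0, 0.028],
    [0, 0, 0, 0, 0, 0, 0.015],
    [0, 0, 0, 0, 0, 0, 0.005],
    [0, 0, 0, 0, 0, 0, 0.005],
    [0, 0, 0, 0, 0, 0, 0.005],
    [0, 0, 0, 0, 0, 0, 0.005],
  ],
  grip_force=45,
)

```text
clock: 25.65
eef_pos: [563.1, -55.9, 171.4]
tcp_rot: [3.141, 0.0, 2.0]
contact_force: [-0.1, 0.6, 2.6]
opening: 0.125
grasp_force: 46.5
```

```bash
python3 -c "
from h import *
st(); print(sensors.sense()['joint_efforts'][5])"
```

```text
clk 25.65 p [563.1 -55.9 171.4] yaw 114.58 F [-0.1  0.6  2.6] T [0.128 0.021 0.015] q6 -0.53 open 0.125 g 46.5
-0.02053461328614503
```

Request:
move_arm(
  motion=[
    [0, 0, 0.01, 0, 0, 0, 0.005],
    [0, 0, 0.02, 0, 0, 0, 0.005],
    [0, 0, 0.03, 0, 0, 0, 0.005],
    [0, 0, 0.035, 0, 0, 0, 0.005],
    [0, 0, 0.035, 0, 0, 0, 0.005],
    [0, 0, 0.035, 0, 0, 0, 0.005],
  ],
)

```text
clock: 26.4
eef_pos: [563.0, -56.0, 171.3]
tcp_rot: [-3.142, 0.0, 1.965]
contact_force: [0.8, 0.6, 3.4]
opening: 0.129
grasp_force: 46.7
```

```bash
python3 -c "
from h import *
st(); print(sensors.sense()['joint_efforts'][5])"
```

```text
clk 26.40 p [563.  -56.  171.3] yaw 112.58 F [0.8 0.6 3.4] T [0.027 0.048 0.127] q6 -0.50 open 0.129 g 46.7
0.14266249258071184
```

Request:
move_arm(
  motion=[
    [0, 0, 0.003, 0, 0, 0, 0.005],
    [0, 0, 0.005, 0, 0, 0, 0.005],
    [0, 0, 0.005, 0, 0, 0, 0.005],
    [0, 0, 0.005, 0, 0, 0, 0.005],
  ],
)

```text
clock: 26.9
eef_pos: [563.1, -56.0, 171.3]
tcp_rot: [3.142, 0.0, 1.96]
contact_force: [-0.2, 0.1, 4.1]
opening: 0.127
grasp_force: 46.7
```

```bash
python3 -c "
from h import *
st(); print(sensors.sense()['joint_efforts'][5])"
```

```text
clk 26.90 p [563.1 -56.  171.3] yaw 112.29 F [-0.2  0.1  4.1] T [-0.014  0.158  0.216] q6 -0.49 open 0.127 g 46.7
0.18740218598395586
```

Fresh-grip torque is 0.187 Nm, within the clamping band. I'll let go and back away straight up.

Request:
move_arm(
  motion=[
    [0, 0, 0, 0, 0, 0, 0.02],
    [0, 0, 0, 0, 0, 0, 0.04],
    [0, 0, 0, 0, 0, 0, 0.04],
    [0, 0, 0, 0, 0, -0.01, 0.04],
    [0, 0, 0, 0, 0, -0.035, 0.04],
    [0, 0, 0, 0, 0, -0.075, 0.04],
    [0, 0, 0, 0, 0, -0.11, 0.04],
    [0, 0, 0, 0, 0, -0.12, 0.04],
  ],
)

```text
clock: 27.9
eef_pos: [564.2, -56.1, 294.3]
tcp_rot: [3.138, 0.002, 1.96]
contact_force: [0.7, -0.3, 0.6]
opening: 0.467
grasp_force: 0.0
```

```bash
python3 -c "
from h import *
st()
s=shot('side','side5')[0]
cv2.imwrite('pics/s5.png',cv2.resize(s[60:360,90:490,::-1],(800,600)))"
```

```text
clk 27.90 p [564.2 -56.1 294.3] yaw 112.28 F [ 0.7 -0.3  0.6] T [-0.001  0.064  0.023] q6 -0.49 open 0.467 g 0.0
```

View pics/s5.png

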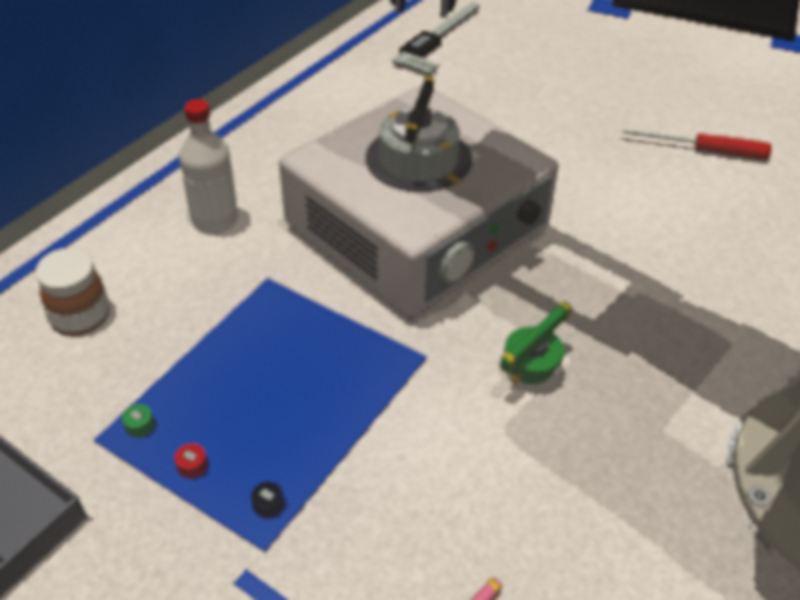

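The picture shows the closure level in the collar at (420,125), its bar turned about 57° from the gaps. The mounts and bottle are in place, and the hand is clear.

```bash
python3 -c "
from h import *
print(order.sign_off())"
```

```text
the job is handed in; nothing more can be done
None
```

The closure is in the press mouth, turned about 57° clockwise and released at about 0.19 Nm; the mounts and bottle were not touched. On the way the torque reached 0.35–0.40 Nm, over the 0.26 limit, so I backed it off and retightened before handing in.

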